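# Crack open the stuck lid of the dry box with its lid hook

## Task

The lid of the dry box sticks to its rubber seal and has to be cracked open so that the box breathes in slowly. Take the lid hook out of its stand, let it down into the wide pocket at the left end of the sunk lift bar, hook it under the bar from the front and, with the lid still shut, slide it along under the bar to the centre mark so that the seal will let go evenly; then pull straight up until the seal breaks and hold the lid on the hook with its front edge a finger's breadth (about 20 mm) open, never letting it fly up more than a hand's breadth. The program finishes while still holding the lid like this, with only the hook touching the lid, and the other things on the bench stay where they are.

Things in the scene. Friction and masses are not known exactly. Their poses are not given: they have to be found in the camera images.
- lid_hook: Loose lid hook, 140 g, upright in its stand. Origin: centre of its flat-sided black cross grip, 18 (its x) x 90 (y) x 26 mm (z); z up. Grip it from above at the middle, across the 18 mm. Below hangs a 6 mm steel rod: from z=-35 to -53 mm cranked to x=-10 mm, then straight down (shank) to a J-shaped end (see hook_seat), lowest point z=-115 mm. Its +x points roughly away from the robot.
- hook_seat (a point): On the hook at (0, 0, -109) mm: middle of the J's inner floor, where the bar's underside rests. The J lies in the hook's x-z plane, 26 mm long (x -13 to +13), 6 mm thick in y: shank at x=-10, floor (rod axis z=-112), toe at x=+10 turned up to z=-103 mm. Its mouth, 14 mm wide, opens upward; the toe points to +x.
- hook_stand: Fixed steel stand 100 x 110 x 152 mm, origin at the centre of its underside. Two cheeks 8 mm thick at y=+-37 mm (inner faces 66 mm apart) end in open forks; the hook's cross grip lies in them along y, grip centre 150 mm above the bench, with 3 mm play each way in x. The prongs stand 15 mm up beside the grip: lift it straight up to take it out.
- dry_box: Fixed grey box with bright lid, 224 (x) x 250 (y) x 124 mm closed; origin at the centre of its underside, +x to the hinge side (away from the robot), +y left. Round dial and brass fitting in front, clear window in the lid. Near the lid's front edge a lift bar lies sunk in a pan (floor at z=88 mm, front and rear walls at x=-98 and -28 mm) under a key-shaped opening in the 3 mm top plate.
- bar_mark (a point): 8 mm round steel bar in the lid, along y. Origin: on its axis at the centre mark (dark line across the plate at mid-width), x=-55 mm in the box, 10 mm below the lid's top, 114 mm above the bench when shut; axes as the box's, tilting with the lid. The opening in front of it is 15 mm wide from y=-55 to +50 mm, and the plate covers all from 1 mm behind it: only the hook fits, not fingers.
- bar_pocket (a point): On the bar's axis, 70 mm left (+y) of its origin, at the middle of the wide pocket of the opening: y=+50 to +90 mm, reaching 37 mm in front of the bar. Lower the J here wholly in front of the bar (hook origin at x=-23 mm), its floor axis 16 mm below the bar's axis (hook origin 96 mm above the bar's axis), then move to x=0. Seated, the hook origin is 105 mm above the bar's axis.
- box_lid (a joint): Lid angle, rad: 0 shut, up to 0.9, grows as the front rises. Hinge axis along y at x=+120, z=76 mm in the box: 0.01 rad lifts the front edge 2.3 mm and the bar 1.75 mm. The seal resists at once and lets go within 7 mm of opening at the front edge; breaking it takes some 15 to 20 N straight up at the bar; after that 4 to 9 N carry the lid, which falls shut if let go.
- tweezers: bystander: loose steel tweezers lying on the bench, 124 mm long; origin at the centre of the underside
- side_cutters: bystander: loose side cutters with blue handles, 126 mm long, lying on the bench; origin at the centre of the underside
- steel_dish: bystander: loose pressed steel dish with small gears, 99 mm across, 19 mm high; origin at the centre of the underside
- loupe: bystander: loose black loupe, 36 mm across, 34 mm high; origin at the centre of the underside
- motor_out_1: bystander: loose small gear motor, 38 x 12 x 12 mm, lying on the bench; origin at the underside

How it is judged (in metres and radians):
On the way, in this order (a step that is already met when the one before it is completed fails the run):
1. the hook sits under the lift bar in the wide pocket at the left end, the lid still shut (x of hook_seat in the frame of bar_mark between -0.01 and 0.01 m and z of hook_seat in the frame of bar_mark between -0.024 and -0.001 m and y of hook_seat in the frame of bar_mark between 0.045 and 0.095 m and value of joint box_lid below 0.02 rad), for 0.1 s.
2. the hook has been slid along under the bar to within 10 mm of the centre mark, the lid still shut (x of hook_seat in the frame of bar_mark between -0.01 and 0.01 m and z of hook_seat in the frame of bar_mark between -0.024 and -0.001 m and y of hook_seat in the frame of bar_mark between -0.01 and 0.01 m and value of joint box_lid below 0.02 rad), for 0.1 s.
3. pulled by the hook at the mark, the lid breaks free of its seal (front edge more than 7 mm open) (value of joint box_lid above 0.031 rad and contact force between lid_hook and dry_box above 1 N and y of hook_seat in the frame of bar_mark between -0.014 and 0.014 m), for 0.1 s.
At the end, for the whole second after the job is handed in: The lid's front edge is held 12 to 31 mm open (lid angle 0.052 to 0.134 rad) by the hook, which sits under the lift bar within 14 mm of the centre mark, carries the lid (more than 1.5 N between hook and bar) and is itself held still in the fingers; neither arm nor fingers touch the box or its lid (value of joint box_lid between 0.052 and 0.134 rad and contact force between lid_hook and dry_box above 1.5 N and contact force between the fingers and lid_hook above 2 N and contact force between each of the arm, the fingers and dry_box below 0.5 N and linear speed of lid_hook below 0.02 m/s and x of hook_seat in the frame of bar_mark between -0.01 and 0.01 m and z of hook_seat in the frame of bar_mark between -0.024 and -0.001 m and y of hook_seat in the frame of bar_mark between -0.014 and 0.014 m); the arm keeps its last pose, push and grip.
It fails at once if the lid flies up: front edge more than about 80 mm open (value of joint box_lid above 0.35 rad).
It fails at once if a bystander is pushed more than 25 mm from its place (distance of any of tweezers, side_cutters, steel_dish, loupe, motor_out_1 from where it was at the start of the episode above 0.025 m).
It also fails if it takes over 42 s, if anything falls off the work surface, if the arm or the gripper's body presses on something with over 40 N, if the wrist force passes 120 N, or if a joint passes its speed limit or range.

## Robot

A 6-joint arm with a two-finger parallel gripper is mounted at the origin on a cart in front of the work surface, level with it; the furniture and walls round the work are solid. World frame = base frame: x ahead of the robot, y to its left, z up, the work surface at z = 0. Lengths are in mm, angles in rad, forces in N, time in s.
With the tool pointing down it reaches from about 275 to 975 mm from the base axis. Payload 8.4 kg.
Tool frame: the origin (TCP) lies on the centre line of the jaws, within the pads' length; the fingertips stand 17 mm ahead of it and the grasp point (between the pads) lies 2 mm behind it; x points along the fingers, y is the direction in which the jaws open and shut, and the axes are right-handed (so a half turn about x gives the same grasp; the last joint's range is limited). The gripper opens to 92 mm and grips with 3 to 60 N. Pads are 20 mm wide; open, the fingers measure 128 mm over their backs; the gripper's body (75 mm by 189 mm) begins 69 mm behind the grasp point.
Start: joints at [-1.191, 0.353, 1.633, -0, 1.155, -0.002], TCP at [232.868, -580, 231.583] pointing down, gripper open.
Joint ranges: [-2.63, 2.63], [-0.92, 2.1], [0.06, 2.66], [-1.3, 4.44], [0, 2.69], [-3.02, 3.02]. Speed limits (rad/s): [2.22, 2.22, 2.79, 3.14, 3.14, 3.14].

## Interface

Orientations are given as a unit quaternion [w, x, y, z].
In Python, from plant import manip gives the robot as it stands.
- The arm moves only by the tool step_arm, never from a script. Its argument "deltas" is a list that holds one entry, the list of rows, each a list of 7 numbers: the shift along the tool's x, y, z in cm, then the turn, a rotation vector about the tool's x, y, z in rad, then the closure, from 0 (fully open) to 1 (shut). In form: [[[dx, dy, dz, ax, ay, az, gripper], ...]]. A call has 1 to 20 rows; each row shifts and turns the pose as measured when the row begins, along the tool's axes as they then stand; what a row does not reach is not made up. A row lasts 1/10 s, in which the tool goes at most 50 mm and 8.59 degrees, less where a joint would pass 70% of its speed; a pose out of reach is approached as far as the arm can. A call with a gripper value outside its range is refused whole. The fingers move at their own pace and stop on an object; "newtons" is the grip in N (left out, the last holds). Time passes only in rows, so rows that do not move let the fingers close. It gives the time, the measured TCP pose, the force and the opening at its end, in the units of the state.
- manip.get_state(): the state, without advancing time (a new reading comes with each control period).
- manip.capture(name): name is "scene" or "top" or "wrist"; returns (picture, depth): 420x560x3 uint8, red, green, blue; 420x560 float32, mm along the optical axis (not along the pixel's ray), 0 where there is no reading.
- manip.camera_model(name): a dict with "mtx" (3x3 intrinsics, pixels), "extrinsics" (4x4, takes a point from camera to world coordinates). Camera axes: x right, y up, looking along -z (the intrinsics and any distortion apply to the point x, -y, -z); pixel columns grow to the right and rows downward; lengths in mm; the calibration is good to about 2 mm. A picture is of the moment at which its call begins: read the wrist's pose just before it. camera_model takes no time and is no camera call; for the wrist camera it gives the pose at the moment of the call.
- manip.sign_off(): hands the job in, once; it reports no verdict.
The state is a dict: "clock": time; "q": joint angles; "qvel": joint speeds; "joint_torque": joint torques, N m; "eef_pos": TCP position; "ee_rot": TCP orientation; "wrist_force": force on the tool from outside, world axes, zero at the start; "moment": the same for the moment, N m; "gripper_width": finger opening in mm.
Only numpy, scipy, OpenCV 4.12 (cv2) and the standard library are available. Lean on these libraries where they do the work, as an engineer would, in place of code of your own. Each camera call takes 0.05 s, during which the arm holds its last target.

## Working session

There is one attempt and no reset: what is moved stays moved. The work goes in short steps, Python scripts to look and compute and a tool call to move; the robot and the scene stay as the last step left them, time stands still between calls to the robot, and variables do not carry over. Pictures are saved under pics/ and viewed, and the job is handed in when it is done.

Besides the shell and the picture viewer there is one more tool, called after "Call:" as name(argument=value, ...) on one line, values as JSON. step_arm: Moves the arm, as the interface text tells. Its arguments: {"type":"object","properties":{"deltas":{"type":"array","items":{"type":"array","items":{"type":"array","items":{"type":"number"}}}},"newtons":{"type":"number"}},"required":["deltas"]}

```bash
ls; mkdir -p pics; python3 - <<'E'
from plant import manip
import cv2,numpy as np
print(manip.get_state())
for n in ("scene","top"):
    p,d=manip.capture(n); cv2.imwrite(f"pics/{n}0.png",p[:,:,::-1]); np.save(f"pics/{n}0.npy",d)
    m=manip.camera_model(n); print(n,m)
E
```

```text
pics
{'clock': 0.0, 'q': array([-1.19137548e+00,  3.53666481e-01,  1.63412714e+00, -1.67245696e-05,
        1.15518581e+00, -2.39482278e-03]), 'qvel': array([-0.00270588, -0.00085739, -0.00158182,  0.0005263 , -0.00131139,
       -0.00019587]), 'joint_torque': array([ 1.96534586e-05, -5.93848622e+01, -3.34216833e+01,  6.96349866e-02,
        2.33255496e-02, -1.24267294e-04]), 'eef_pos': array([ 232.70359244, -579.55963584,  230.8552195 ]), 'ee_rot': array([-0.13369545, -0.69416252, -0.13465665,  0.6943569 ]), 'wrist_force': array([-0.01005613,  0.19152439,  0.00248489]), 'moment': array([ 0.01513298, -0.06196042, -0.0070255 ]), 'gripper_width': 91.90179898454838}
scene {'mtx': array([[531.58747684,   0.        , 280.94263325],
       [  0.        , 531.58747684, 205.92122261],
       [  0.        ,   0.        ,   1.        ]]), 'extrinsics': array([[ 5.81454952e-01,  4.92413577e-01, -6.47641110e-01,
        -4.40663772e+02],
       [-8.13283825e-01,  3.73221367e-01, -4.46402544e-01,
        -7.59394580e+02],
       [ 2.18988270e-02,  7.86279009e-01,  6.17483410e-01,
         1.04586419e+03],
       [ 0.00000000e+00,  0.00000000e+00,  0.00000000e+00,
         1.00000000e+00]])}
top {'mtx': array([[450.69094355,   0.        , 277.18266624],
       [  0.        , 450.69094355, 216.69826067],
       [  0.        ,   0.        ,   1.        ]]), 'extrinsics': array([[ 2.44702906e-02,  9.97124327e-01, -7.17236475e-02,
         4.48288902e+02],
       [-9.99570127e-01,  2.55629530e-02,  1.43560856e-02,
        -6.96664249e+01],
       [ 1.61482705e-02,  7.13415178e-02,  9.97321223e-01,
         1.61458896e+03],
       [ 0.00000000e+00,  0.00000000e+00,  0.00000000e+00,
         1.00000000e+00]])}
```

View pics/scene0.png

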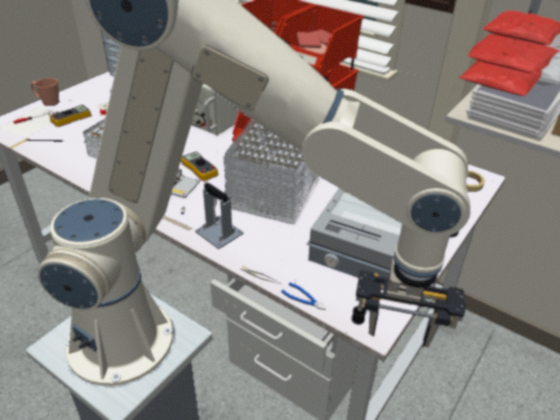

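View pics/top0.png

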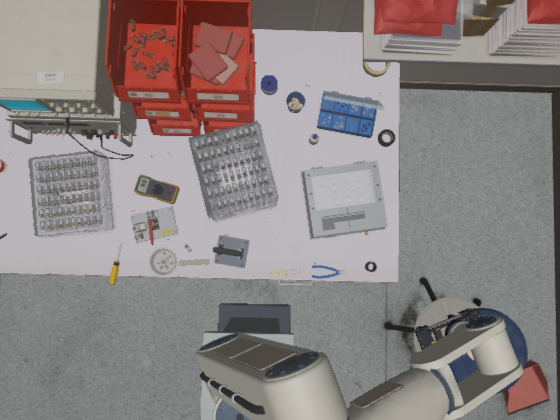

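The scene view shows the stand with its black grip at about (217,200) and the box at (355,240). In the top view the stand is at (231,251) and the box at (345,200). I'll crop and enlarge both.

```bash
cat > h.py <<'E'
import numpy as np,cv2
from plant import manip
def pt(m,u,v,d):
    K=m["mtx"];E=m["extrinsics"]
    x=(u-K[0,2])/K[0,0]*d;y=(v-K[1,2])/K[1,1]*d
    return (E@np.array([x,-y,-d,1]))[:3]
def ray(m,u,v,z):
    K=m["mtx"];E=m["extrinsics"]
    r=E[:3,:3]@np.array([(u-K[0,2])/K[0,0],-(v-K[1,2])/K[1,1],-1])
    o=E[:3,3]; return o+r*(z-o[2])/r[2]
E
python3 - <<'E'
from h import *
p=cv2.imread("pics/top0.png");d=np.load("pics/top0.npy");m=manip.camera_model("top")
c=p[150:290,200:400]; cv2.imwrite("pics/topc.png",cv2.resize(c,None,fx=4,fy=4,interpolation=cv2.INTER_CUBIC))
# height map 
v,u=np.mgrid[0:420,0:560];K=m["mtx"]
P=np.stack([(u-K[0,2])/K[0,0]*d,-(v-K[1,2])/K[1,1]*d,-d,np.ones_like(d)],-1)@m["extrinsics"].T
np.save("pics/topP.npy",P)
mask=(abs(P[...,2]-124)<8)&(u>290)&(u<395)&(v>150)&(v<245)&(d>0)
cn=max(cv2.findContours(mask.astype(np.uint8),0,2)[0],key=cv2.contourArea)
r=cv2.minAreaRect(cn);print(r)
for b in cv2.boxPoints(r): print(b,ray(m,*b,124))
print("c",ray(m,*r[0],124), np.median(P[mask][:,2]))
mask=(P[...,2]>130)&(u>205)&(u<260)&(v>225)&(v<275)
cn=max(cv2.findContours(mask.astype(np.uint8),0,2)[0],key=cv2.contourArea)
r=cv2.minAreaRect(cn);print(r,np.median(P[mask][:,2]))
for b in cv2.boxPoints(r): print(b,ray(m,*b,163))
E
```

```text
((345.5239562988281, 198.04844665527344), (67.05481719970703, 75.62881469726562), 82.14668273925781)
[303.48312 170.00235] [ 714.25213163 -175.2272497   124.        ]
[378.40262 159.66861] [ 756.18638627 -426.33772858  124.        ]
[387.5648  226.09454] [ 533.58439511 -458.77684357  124.        ]
[312.6453  236.42828] [ 493.0401235 -210.0861655  124.       ]
c [ 623.65113826 -317.42128704  124.        ] 123.6635507213075
((226.89630126953125, 250.7210693359375), (28.314130783081055, 10.537483215332031), 9.865806579589844) 162.64518722767616
[212.04584 253.4862 ] [429.22670904 115.15606743 163.        ]
[213.85135 243.10455] [462.55195741 110.53123954 163.        ]
[241.74677 247.95593] [449.22056147  20.68432742 163.        ]
[239.94125 258.3376 ] [415.91028861  25.46288185 163.        ]
```

View pics/topc.png

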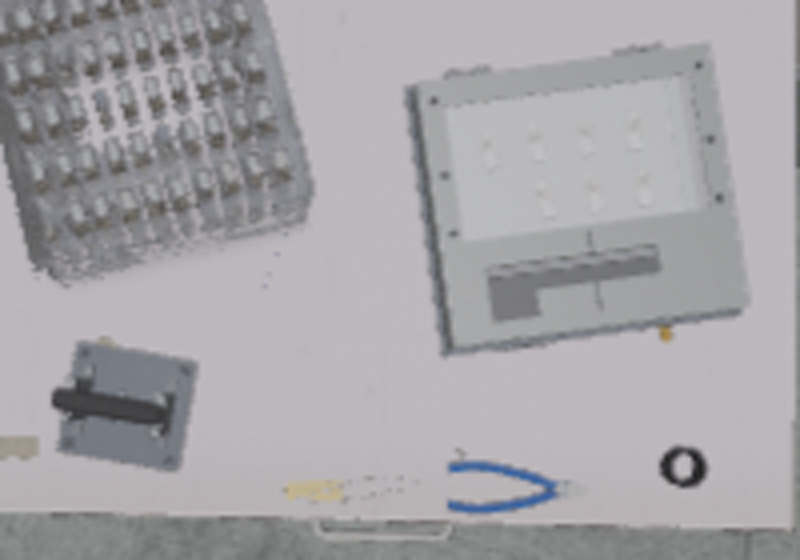

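```bash
cat >> h.py <<'E'
from scipy.spatial.transform import Rotation as Ro
def pose():
    s=manip.get_state(); q=s["ee_rot"]; return s,s["eef_pos"],Ro.from_quat([q[1],q[2],q[3],q[0]])
def yawR(yaw,flip=0):
    # tool x down, tool y along dir (cos yaw, sin yaw) (optionally flipped)
    x=np.array([0,0,-1.]);y=np.array([np.cos(yaw),np.sin(yaw),0])*(-1 if flip else 1)
    return Ro.from_matrix(np.stack([x,y,np.cross(x,y)],1))
def goto(p,yaw,flip=0):
    s,c,R=pose(); T=yawR(yaw,flip)
    print("tool shift cm",np.round(R.inv().apply(np.array(p)-c)/10,2),"rotvec",np.round((R.inv()*T).as_rotvec(),4),"pos",c.round(1),"world d",(np.array(p)-c).round(1))
E
python3 - <<'E'
from h import *
s,c,R=pose();print(R.as_matrix().round(3))
E=manip.camera_model("wrist")["extrinsics"]
print("cam in tool",R.inv().apply(E[:3,3]-c), (R.inv().as_matrix()@E[:3,:3]).round(2))
for f in(0,1): goto([440,68,330],-.147,f)
E
```

```text
[[-0.     0.373 -0.928]
 [ 0.001 -0.928 -0.373]
 [-1.    -0.001  0.   ]]
cam in tool [-153.37557521   -0.30921104  -77.99853895] [[-0.    0.28 -0.96]
 [ 1.   -0.   -0.  ]
 [-0.   -0.96 -0.28]]
tool shift cm [ -9.84 -52.39 -43.36] rotvec [-1.042e+00 -6.000e-04  1.100e-03] pos [ 232.7 -579.6  231. ] world d [207.3 647.6  99. ]
tool shift cm [ -9.84 -52.39 -43.36] rotvec [2.0996e+00 1.3000e-03 7.0000e-04] pos [ 232.7 -579.6  231. ] world d [207.3 647.6  99. ]
```

Call:
step_arm(deltas=[[[-1.4,-3.5,-2.9,0,0,0,0],[-1.4,-3.5,-2.9,0,0,0,0],[-1.4,-3.5,-2.9,0,0,0,0],[-1.4,-3.5,-2.9,0,0,0,0],[-1.4,-3.5,-2.9,0,0,0,0],[-1.4,-3.5,-2.9,0,0,0,0],[-1.4,-3.5,-2.9,0,0,0,0],[0,-3.7,-3.1,0,0,0,0],[0,-3.7,-3.1,0,0,0,0],[0,-3.7,-3.1,0,0,0,0],[0,-3.7,-3.1,0,0,0,0],[0,0,0,-0.148,0,0,0],[0,0,0,-0.148,0,0,0],[0,0,0,-0.148,0,0,0],[0,0,0,-0.148,0,0,0],[0,0,0,-0.148,0,0,0],[0,0,0,-0.148,0,0,0],[0,0,0,-0.148,0,0,0]]])

```text
clock: 1.9
eef_pos: [392.2, -70.5, 329.6]
ee_rot: [0.46, 0.536, 0.465, -0.534]
wrist_force: [0.1, -0.7, 0.7]
gripper_width: 91.8
```

```bash
python3 - <<'E'
from h import *
goto([440,68,330],-.147)
E
```

```text
tool shift cm [  0.05   2.72 -14.4 ] rotvec [ 0.0011 -0.0072  0.0028] pos [392.2 -70.5 329.6] world d [ 47.8 138.5   0.4]
```

Call:
step_arm(deltas=[[[0,0.7,-3.6,0,-0.007,0,0],[0,0.7,-3.6,0,0,0,0],[0,0.7,-3.6,0,0,0,0],[0,0.7,-3.6,0,0,0,0],[0,0,0,0,0,0,0]]])

```text
clock: 2.4
eef_pos: [440.6, 71.7, 328.7]
ee_rot: [-0.463, -0.533, -0.464, 0.535]
wrist_force: [0.1, 0.4, 0.1]
gripper_width: 91.9
```

```bash
python3 - <<'E'
from h import *
goto([440,68,330],-.147)
m=manip.camera_model("wrist")
p,d=manip.capture("wrist");cv2.imwrite("pics/w1.png",p[:,:,::-1]);np.save("pics/w1.npy",d)
import pickle;pickle.dump(m,open("pics/w1.pkl","wb"))
E
```

```text
tool shift cm [-0.13 -0.01  0.37] rotvec [0.006  0.0008 0.0035] pos [440.6  71.7 328.7] world d [-0.6 -3.7  1.3]
```

View pics/w1.png

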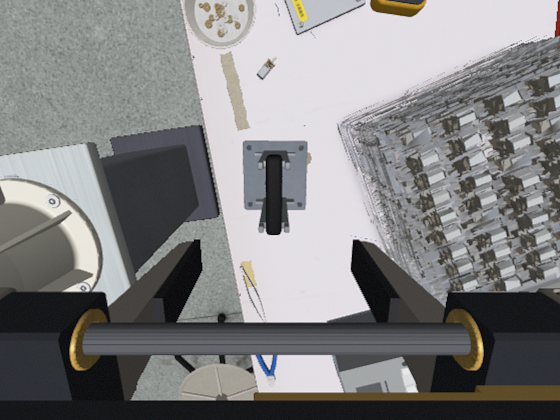

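The wrist view shows the black cross grip at columns 266–282, rows 155–235, standing upright in its stand.

```bash
cat >> h.py <<'E'
def cloud(m,d):
    K=m["mtx"];v,u=np.mgrid[0:d.shape[0],0:d.shape[1]]
    P=np.stack([(u-K[0,2])/K[0,0]*d,-(v-K[1,2])/K[1,1]*d,-d,np.ones_like(d)],-1)@m["extrinsics"].T
    return P[...,:3],u,v
E
python3 - <<'E'
from h import *
import pickle
m=pickle.load(open("pics/w1.pkl","rb"));d=np.load("pics/w1.npy");p=cv2.imread("pics/w1.png")
P,u,v=cloud(m,d)
dark=(p.max(2)<60)&(u>255)&(u<295)&(v>145)&(v<245)
k=dark&(abs(P[...,2]-163)<5)
print(k.sum(),np.median(P[k],0))
for mk in (dark,k):
    cn=max(cv2.findContours(mk.astype(np.uint8),0,2)[0],key=cv2.contourArea);r=cv2.minAreaRect(cn);print(r)
    B=np.array([ray(m,*b,163)for b in cv2.boxPoints(r)]);print(B.round(1),B.mean(0).round(1))
b=P[(u>246)&(u<255)&(v>185)&(v<205)];print("base z",np.median(b,0))
# line fit
X=P[k];print(X[:,:2].min(0),X[:,:2].max(0));c=cv2.minAreaRect(X[:,:2].astype(np.float32));print("world rect",c)
E
```

```text
1227 [437.58452385  74.95558855 162.65462984]
((273.5, 194.0), (80.0, 17.0), 90.0)
[[435.  118.8 163. ]
 [452.6 116.3 163. ]
 [440.6  28.1 163. ]
 [421.7  30.7 163. ]] [437.5  73.5 163. ]
((274.0, 194.5), (79.0, 16.0), 90.0)
[[435.9 117.6 163. ]
 [452.4 115.3 163. ]
 [440.6  28.1 163. ]
 [422.8  30.6 163. ]] [437.9  72.9 163. ]
base z [394.26888299  43.06738273  10.18218411]
[423.11425469  28.43138951] [451.89221381 116.54282287]
world rect ((437.4706726074219, 72.32829284667969), (88.45089721679688, 16.986520767211914), 81.35973358154297)
```

Call:
step_arm(deltas=[[[4,-0.3,0.05,0.006,0,0.003,0],[4,0,0,0,0,0,0],[4,0,0,0,0,0,0],[0,0,0,0,0,0,0]]])

```text
clock: 2.85
eef_pos: [436.0, 67.1, 206.5]
ee_rot: [-0.463, -0.535, -0.461, 0.536]
wrist_force: [0.2, -0.9, 0.3]
gripper_width: 92.2
```

```bash
python3 - <<'E'
from h import *
goto([437.7,71.5,148],-.145)
m=manip.camera_model("wrist")
p,d=manip.capture("wrist");cv2.imwrite("pics/w2.png",p[:,:,::-1]);np.save("pics/w2.npy",d)
import pickle;pickle.dump(m,open("pics/w2.pkl","wb"))
P,u,v=cloud(m,d)
k=(p.max(2)<60)&(abs(P[...,2]-163)<4)&(abs(P[...,0]-438)<25)&(abs(P[...,1]-72)<60)
print(cv2.minAreaRect(P[k][:,:2].astype(np.float32)))
E
```

```text
tool shift cm [ 5.85  0.09 -0.48] rotvec [-0.0013  0.0029 -0.0018] pos [436.   67.1 206.5] world d [  1.7   4.4 -58.5]
((437.1206970214844, 71.81849670410156), (88.31777954101562, 17.554607391357422), 81.98928833007812)
```

View pics/w2.png

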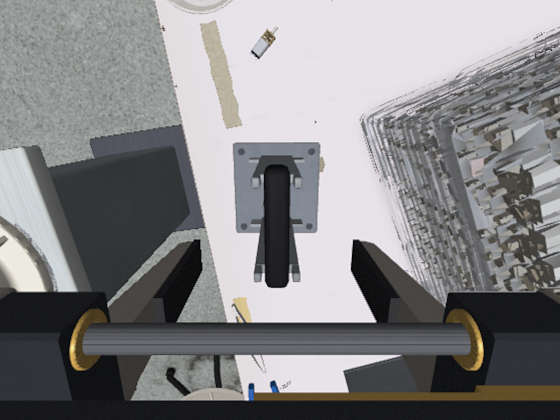

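The grip shows at columns 265–290, rows 163–287, centred between the fingers at about (437, 72) mm. I'll go down and grasp it.

Call:
step_arm(deltas=[[[2,0.08,-0.48,0,0.003,0,0],[2,0,0,0,0,0,0],[1.8,0,0,0,0,0,0],[0,0,0,0,0,0,0]]])

```text
clock: 3.3
eef_pos: [445.0, 70.5, 158.2]
ee_rot: [0.465, 0.54, 0.458, -0.531]
wrist_force: [-0.4, 0.5, -0.2]
gripper_width: 92.0
```

```bash
python3 - <<'E'
from h import *
goto([437.3,72,148],-.143)
E
```

```text
tool shift cm [ 1.01 -0.8  -0.03] rotvec [-0.0059 -0.0037 -0.0152] pos [445.   70.5 158.2] world d [ -7.7   1.5 -10.2]
```

Call:
step_arm(deltas=[[[1.0,-0.8,0,-0.006,-0.003,-0.015,0],[0,0,0,0,0,0,0]]])

```text
clock: 3.5
eef_pos: [438.8, 71.4, 150.9]
ee_rot: [0.463, 0.536, 0.463, -0.533]
wrist_force: [-0.2, -0.8, -0.8]
gripper_width: 91.7
```

```bash
python3 - <<'E'
from h import *
goto([437.3,72,148],-.143);goto([437.3,72,148],-.143)
E
```

```text
tool shift cm [ 0.29 -0.16 -0.04] rotvec [-0.0002 -0.0015 -0.003 ] pos [438.8  71.4 150.9] world d [-1.5  0.6 -2.9]
tool shift cm [ 0.29 -0.16 -0.04] rotvec [-0.0002 -0.0015 -0.003 ] pos [438.8  71.4 150.9] world d [-1.5  0.6 -2.9]
```

Call:
step_arm(deltas=[[[0.4,-0.17,0,0,0,-0.003,0],[0,0,0,0,0,0,0],[0,0,0,0,0,0,1],[0,0,0,0,0,0,1],[0,0,0,0,0,0,1],[0,0,0,0,0,0,1],[0,0,0,0,0,0,1],[0,0,0,0,0,0,1]]], newtons=55)

```text
clock: 4.3
eef_pos: [438.8, 71.9, 149.4]
ee_rot: [0.463, 0.536, 0.463, -0.533]
wrist_force: [-0.4, 0.1, -0.2]
gripper_width: 45.9
```

```bash
python3 - <<'E'
from h import *
goto([437.3,72,148],-.143);s=manip.get_state();print(s["gripper_width"],s["wrist_force"])
E
```

```text
tool shift cm [ 0.14 -0.15  0.01] rotvec [ 0.     -0.0028 -0.0038] pos [438.8  71.9 149.4] world d [-1.5  0.1 -1.4]
45.891499816576136 [-0.43612484  0.13097452 -0.20401645]
```

Call:
step_arm(deltas=[[[0,-0.05,0,0,0,0,1],[0,0,0,0,0,0,1],[0,0,0,0,0,0,1],[0,0,0,0,0,0,1],[0,0,0,0,0,0,1],[0,0,0,0,0,0,1]]])

```text
clock: 4.9
eef_pos: [438.1, 72.0, 149.3]
ee_rot: [0.463, 0.536, 0.463, -0.533]
wrist_force: [0.3, 0.1, -0.4]
gripper_width: 17.5
```

```bash
python3 - <<'E'
from h import *
goto([437.3,72,148],-.143);s=manip.get_state();print(s["gripper_width"],s["wrist_force"])
E
```

```text
tool shift cm [ 0.13 -0.08  0.01] rotvec [-0.0001 -0.0027 -0.0034] pos [438.1  72.  149.3] world d [-0.8 -0.  -1.3]
17.457941700088554 [ 0.34181609  0.10390588 -0.42243094]
```

Call:
step_arm(deltas=[[[-1,0,0,0,0,0,1],[-2,0,0,0,0,0,1],[-3,0,0,0,0,0,1],[-4,0,0,0,0,0,1],[-4,0,0,0,0,0,1],[-3,0,0,0,0,0,1],[-2,0,0,0,0,0,1],[0,0,0,0,0,0,1]]])

```text
clock: 5.7
eef_pos: [435.4, 71.2, 350.3]
ee_rot: [0.463, 0.535, 0.463, -0.533]
wrist_force: [-0.4, -0.1, -1.9]
gripper_width: 17.7
```

```bash
python3 - <<'E'
from h import *
goto([535,-261,310],.161);s=manip.get_state();print(s["gripper_width"],s["wrist_force"])
P=np.load("pics/topP.npy");print("tray max z",np.percentile(P[125:220,190:275,2],99.5))
p,d=manip.capture("scene");cv2.imwrite("pics/s2.png",cv2.resize(p[100:330,150:430,::-1],None,fx=2.5,fy=2.5))
E
```

```text
tool shift cm [ 4.   14.58 31.47] rotvec [-0.3039 -0.0017 -0.0022] pos [435.4  71.2 350.3] world d [  99.6 -332.2  -40.3]
17.67838308430433 [-0.41692486 -0.06106364 -1.93326188]
tray max z 207.45401063098774
```

View pics/s2.png

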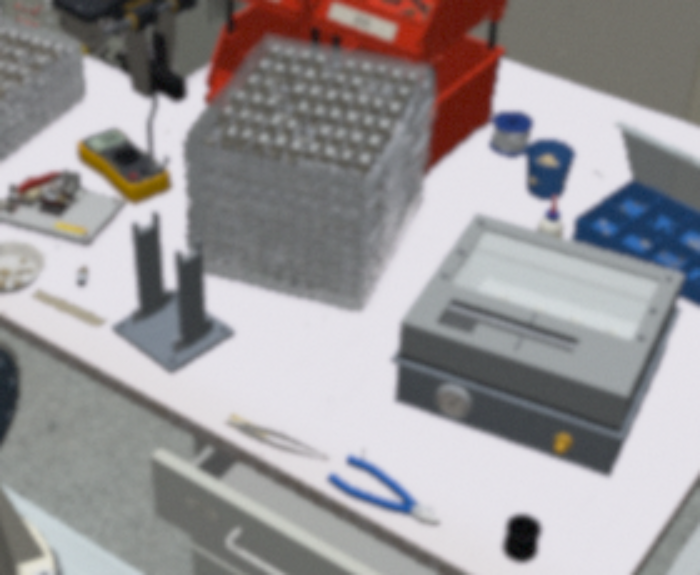

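Call:
step_arm(deltas=[[[0,0.9,2,0,0,0,1],[0,1.8,3.9,0,0,0,1],[0,1.8,3.9,0,0,0,1],[0,1.8,3.9,0,0,0,1],[0,1.8,3.9,0,0,0,1],[0,1.8,3.9,0,0,0,1],[0,1.8,3.9,0,0,0,1],[0,0.9,2,0,0,0,1],[0.5,0,0,-0.1,0,0,1],[0.5,0,0,-0.1,0,0,1],[0,0,0,-0.1,0,0,1],[0,0,0,0,0,0,1]]])

```text
clock: 6.95
eef_pos: [514.0, -228.3, 314.5]
ee_rot: [0.53, 0.453, 0.55, -0.459]
wrist_force: [-0.0, -0.7, -1.0]
gripper_width: 17.9
```

```bash
python3 - <<'E'
from h import *
import pickle
goto([535,-261,330],.161)
m=manip.camera_model("wrist")
p,d=manip.capture("wrist");cv2.imwrite("pics/w3.png",p[:,:,::-1]);np.save("pics/w3.npy",d);pickle.dump(m,open("pics/w3.pkl","wb"))
E
```

```text
tool shift cm [-1.64  1.49  3.55] rotvec [ 0.0075 -0.0159  0.0254] pos [ 514.  -228.3  314.5] world d [ 21.  -32.7  15.5]
```

View pics/w3.png

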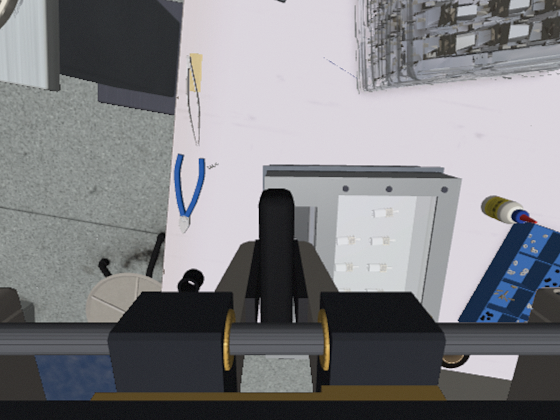

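Call:
step_arm(deltas=[[[0,-3,-0.8,0.007,-0.016,0.025,1],[0,-3,-0.8,0,0,0,1],[0,-1,-0.8,0,0,0,1],[0,0,0,0,0,0,1],[0,0,0,0,0,0,1]]])

```text
clock: 7.5
eef_pos: [438.8, -213.9, 311.7]
ee_rot: [0.534, 0.462, 0.536, -0.462]
wrist_force: [0.5, -0.2, -1.6]
gripper_width: 18.0
```

```bash
python3 - <<'E'
from h import *
import pickle
goto([535,-261,330],.161)
m=manip.camera_model("wrist")
p,d=manip.capture("wrist");cv2.imwrite("pics/w4.png",p[:,:,::-1]);np.save("pics/w4.npy",d);pickle.dump(m,open("pics/w4.pkl","wb"))
cv2.imwrite("pics/w4c.png",cv2.resize(p[100:360,240:520,::-1],None,fx=2.3,fy=2.3,interpolation=cv2.INTER_CUBIC))
E
```

```text
tool shift cm [-1.86  8.82  6.06] rotvec [-0.0146 -0.0021  0.003 ] pos [ 438.8 -213.9  311.7] world d [ 96.2 -47.1  18.3]
```

View pics/w4c.png

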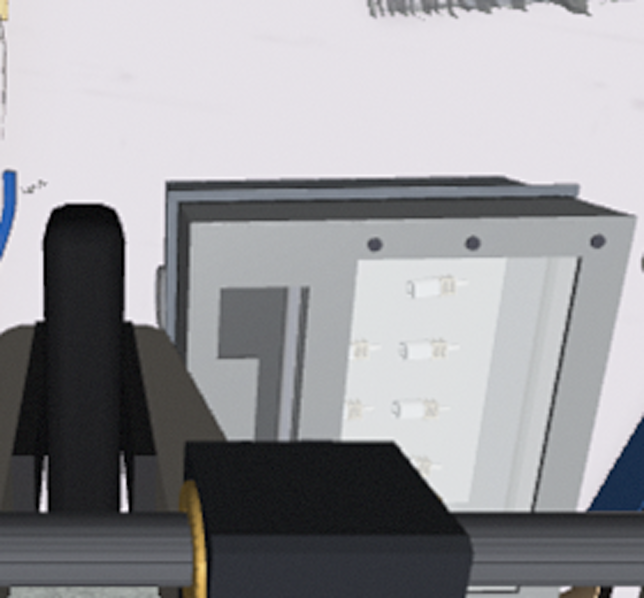

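The crop shows the pocket's corners at (219,288), (219,358) and (256,358) px. The bar shines at columns 288–302, and the lid's front-left top corner is at (189,222). I'll cast these onto the plate.

```bash
python3 - <<'E'
from h import *
import pickle
m=pickle.load(open("pics/w4.pkl","rb"));d=np.load("pics/w4.npy");P,u,v=cloud(m,d)
f=lambda a,b:((a+.5)/2.3-.5+240,(b+.5)/2.3-.5+100)
yaw=.161;c,s=np.cos(yaw),np.sin(yaw)
def w2b(w,o): return np.array([[c,s],[-s,c]])@(w[:2]-o)
o=np.array([623.7,-317.5])
for n,a,b,z in [("pock front-left(-92,90)",219,288,124),("pock front-right(-92,50)",219,358,124),("narrow corner",256,358,124),("narrow front low",256,435,124),("lid FL corner(-112?,125)",189,222,124),("rear edge top",311,287,124),("rear edge low",299,435,124),("screw1",375,244,124),("bar L",288,330,114),("bar R",301,330,114),("barL2",280,430,114),("barR2",294,430,114)]:
    w=ray(m,*f(a,b),z);print(n,w.round(1),"box",w2b(w,o).round(1))
k=(u>330)&(u<345)&(v>200)&(v<215);print("z plate")
for a,b in[(205,300),(330,300),(330,400)]:
    x,y=map(int,f(a,b));print(P[y,x].round(1))
E
```

```text
pock front-left(-92,90) [ 513.5 -242.7  124. ] box [-96.7  91.5]
pock front-right(-92,50) [ 521.4 -281.4  124. ] box [-95.2  52. ]
narrow corner [ 540.9 -278.5  124. ] box [-75.4  51.8]
narrow front low [ 550.8 -323.7  124. ] box [-72.9   5.5]
lid FL corner(-112?,125) [ 491.6 -210.4  124. ] box [-113.3  126.9]
rear edge top [ 560.5 -235.1  124. ] box [-49.2  91.5]
rear edge low [ 574.3 -320.2  124. ] box [-49.2   5.2]
screw1 [ 587.2 -207.8  124. ] box [-18.4 114.1]
bar L [ 557.9 -263.9  114. ] box [-56.4  63.5]
bar R [ 564.9 -262.8  114. ] box [-49.3  63.4]
barL2 [ 567.2 -324.1  114. ] box [-56.8   2.5]
barR2 [ 575.1 -322.9  114. ] box [-48.9   2.4]
z plate
[ 506.4 -249.9  125. ]
[ 571.1 -240.   125.5]
[ 585.1 -295.6  124.9]
```

```bash
python3 - <<'E'
from h import *
import pickle
m=pickle.load(open("pics/w4.pkl","rb"));d=np.load("pics/w4.npy");p=cv2.imread("pics/w4.png");P,u,v=cloud(m,d)
s,c,R=pose()
T=R.inv().apply((P-c).reshape(-1,3)).reshape(P.shape)
k=(p.max(2)<60)&(u>255)&(u<297)&(v>185)&(v<330)&(d>0)
q=T[k]
for lo,hi in[(-200,-30),(-30,-10),(-10,10),(10,40)]:
    z=q[(q[:,0]>lo)&(q[:,0]<hi)];print(lo,hi,len(z), z.min(0).round(1) if len(z) else'',z.max(0).round(1) if len(z) else'')
k2=k&(T[...,0]>-25)&(T[...,0]<0)
print(np.median(T[k2][:,0]), np.percentile(T[k2][:,1],[2,50,98]),np.percentile(T[k2][:,2],[2,98]))
A=T[k2];
for a,b in[(-46,-40),(-40,-34),(-34,-28),(-28,-22),(-22,-16)]:
    B=A[(A[:,2]>a)&(A[:,2]<b)];print(a,len(B),B.mean(0).round(2) if len(B) else'')
p,d=manip.capture("scene");cv2.imwrite("pics/s3.png",cv2.resize(p[130:330,230:450,::-1],None,fx=3.5,fy=3,interpolation=cv2.INTER_CUBIC))
E
```

```text
-200 -30 367 [-87.5  -9.4 -28.1] [-30.2   8.8   7.1]
-30 -10 4294 [-29.7 -10.6 -44.3] [-10.   10.   26.2]
-10 10 445 [-10.  -11.8 -44.7] [ 9.9 11.3 27.4]
10 40 22 [ 10.1 -12.3 -10.9] [ 15.4  11.7 -10.3]
-13.40973173685834 [-8.93996135 -0.31361588  8.74228614] [-43.91277809  23.19359582]
-46 438 [ -9.89  -0.19 -42.56]
-40 415 [-13.22  -0.39 -37.06]
-34 404 [-13.22  -0.34 -31.05]
-28 394 [-13.2   -0.43 -25.08]
-22 386 [-13.12  -0.33 -19.01]
```

View pics/s3.png

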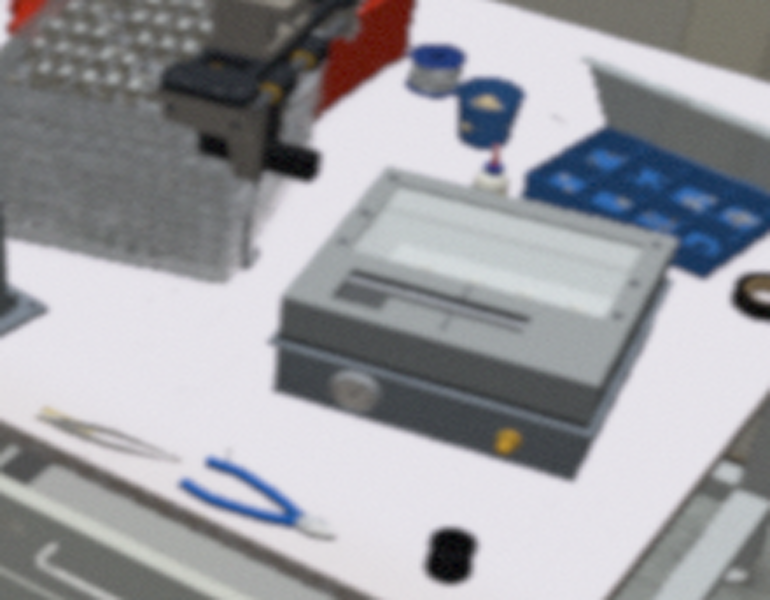

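The hook hangs square in the fingers: its grip top is 13.2 mm above the TCP and it shows no tilt. The scene view has the pocket at about (365,290). I'll move above it.

Call:
step_arm(deltas=[[[0,2,1.3,-0.014,0,0.003,1],[0,3,2,0,0,0,1],[0,2.5,1.7,0,0,0,1],[0,0.8,0.7,0,0,0,1],[0,0,0,0,0,0,1],[0,0,0,0,0,0,1]]])

```text
clock: 8.2
eef_pos: [536.7, -258.7, 309.9]
ee_rot: [0.538, 0.459, 0.54, -0.457]
wrist_force: [-0.9, -0.4, -1.6]
gripper_width: 17.9
```

```bash
python3 - <<'E'
from h import *
goto([535.4,-259.3,265],.161)
E
```

```text
tool shift cm [ 4.49 -0.14  0.05] rotvec [ 0.0006 -0.0029  0.0005] pos [ 536.7 -258.7  309.9] world d [ -1.3  -0.6 -44.9]
```

Call:
step_arm(deltas=[[[2,-0.15,0.05,0,-0.003,0,1],[2,0,0,0,0,0,1],[1,0,0,0,0,0,1],[0,0,0,0,0,0,1],[0,0,0,0,0,0,1]]])

```text
clock: 8.7
eef_pos: [532.2, -257.7, 260.2]
ee_rot: [0.539, 0.458, 0.539, -0.458]
wrist_force: [-0.1, 0.0, -1.4]
gripper_width: 17.5
```

```bash
python3 - <<'E'
from h import *
goto([535.4,-259.3,209.5],.161)
for n in("scene","wrist"):
    p,d=manip.capture(n);c=p[180:280,270:400] if n=="scene" else p
    cv2.imwrite(f"pics/{n}5.png",cv2.resize(c[:,:,::-1],None,fx=5 if n=="scene" else 1,fy=5 if n=="scene" else 1,interpolation=cv2.INTER_CUBIC))
E
```

```text
tool shift cm [5.07 0.3  0.21] rotvec [0.0004 0.0002 0.0004] pos [ 532.2 -257.7  260.2] world d [  3.2  -1.6 -50.7]
```

View pics/scene5.png

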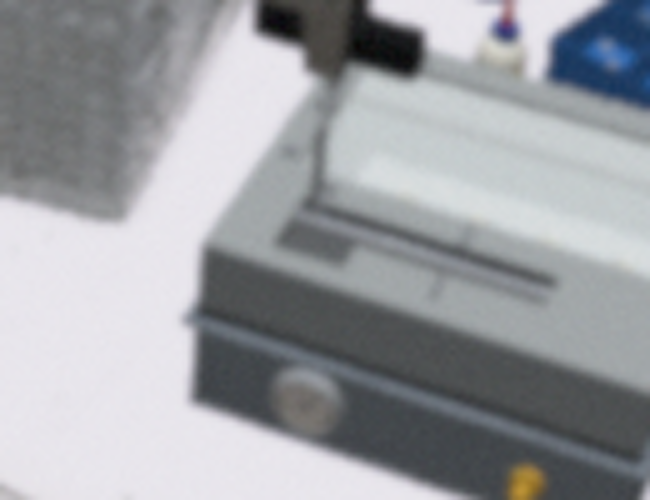

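View pics/wrist5.png

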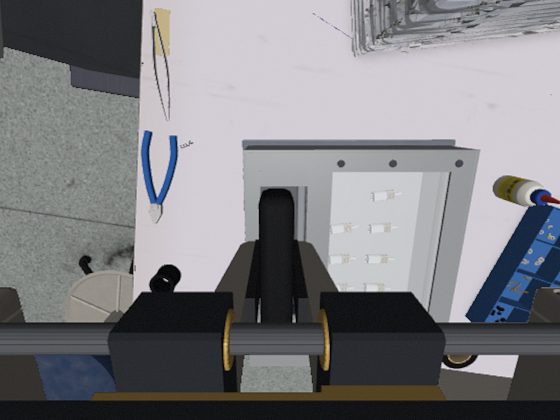

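```bash
python3 - <<'E'
from h import *
m=manip.camera_model("scene")
def proj(w):
    E=np.linalg.inv(m["extrinsics"]);c=E@np.r_[w,1];K=m["mtx"]
    a=np.array([K[0,0]*c[0]/-c[2]+K[0,2],K[1,1]*-c[1]/-c[2]+K[1,2]]); return ((a-[270,180]+.5)*5-.5).round(0)
y=.161;ex=np.array([np.cos(y),np.sin(y),0]);ey=np.array([-np.sin(y),np.cos(y),0])
h=np.array([532.2,-258.2,260.4])
for a in(-13,0,13):print("J",proj(h+ex*a-[0,0,115]))
o=np.array([623.6,-315.9,124])
for n,a,b in[("pFL",-96,90),("pFR",-96,50),("narrow end F",-74,-55),("rear R",-50,-55),("rear L",-50,90),("FL",-112,125)]:print(n,proj(o+ex*a+ey*b))
E
```

```text
J [308. 225.]
J [318. 211.]
J [327. 197.]
pFL [272. 247.]
pFR [342. 270.]
narrow end F [545. 307.]
rear R [559. 280.]
rear L [304. 198.]
FL [200. 244.]
```

The projections agree with the scene view to within 1–2 px. I'll correct the position and descend.

Call:
step_arm(deltas=[[[1,0.3,0.2,0,0,0,1],[1,0,0,0,0,0,1],[0,0,0,0,0,0,1],[0,0,0,0,0,0,1]]])

```text
clock: 9.2
eef_pos: [536.9, -259.9, 240.2]
ee_rot: [0.54, 0.458, 0.538, -0.458]
wrist_force: [0.2, -0.5, -1.0]
gripper_width: 17.8
```

```bash
python3 - <<'E'
from h import *
goto([535.4,-259.3,209.5],.161)
E
```

```text
tool shift cm [ 3.07 -0.14 -0.09] rotvec [ 0.0004  0.002  -0.0022] pos [ 536.9 -259.9  240.2] world d [ -1.5   0.6 -30.7]
```

Call:
step_arm(deltas=[[[0.8,-0.14,-0.08,0,0.002,-0.002,1],[0.7,0,0,0,0,0,1],[0,0,0,0,0,0,1],[0,0,0,0,0,0,1]]])

```text
clock: 9.6
eef_pos: [535.1, -259.3, 223.6]
ee_rot: [0.538, 0.458, 0.539, -0.458]
wrist_force: [0.3, 0.8, -0.3]
gripper_width: 17.3
```

```bash
python3 - <<'E'
from h import *
goto([535.4,-259.3,209.5],.161);print(pose()[0]["wrist_force"])
E
```

```text
tool shift cm [1.41 0.03 0.01] rotvec [ 0.0003 -0.0005  0.0005] pos [ 535.1 -259.3  223.6] world d [  0.3  -0.  -14.1]
[ 0.33442022  0.77578322 -0.30108833]
```

Call:
step_arm(deltas=[[[0.7,0.03,0,0,0,0,1],[0.6,0,0,0,0,0,1],[0,0,0,0,0,0,1],[0,0,0,0,0,0,1]]])

```text
clock: 10.0
eef_pos: [535.5, -259.2, 209.6]
ee_rot: [0.539, 0.458, 0.539, -0.458]
wrist_force: [0.0, 0.7, -1.6]
gripper_width: 17.6
```

```bash
python3 - <<'E'
from h import *
goto([535.4,-259.3,209.5],.161);goto([558.1,-255.6,209.5],.161);print(pose()[0]["wrist_force"])
p,d=manip.capture("scene");c=p[180:280,270:400]
cv2.imwrite("pics/s6.png",cv2.resize(c[:,:,::-1],None,fx=5,fy=5,interpolation=cv2.INTER_CUBIC))
E
```

```text
tool shift cm [ 0.01 -0.01  0.01] rotvec [ 0.0003 -0.0003  0.0002] pos [ 535.5 -259.2  209.6] world d [-0.1 -0.1 -0.1]
tool shift cm [0.01 2.29 0.  ] rotvec [ 0.0003 -0.0003  0.0002] pos [ 535.5 -259.2  209.6] world d [22.6  3.6 -0.1]
[ 0.00353649  0.67950794 -1.63015753]
```

View pics/s6.png

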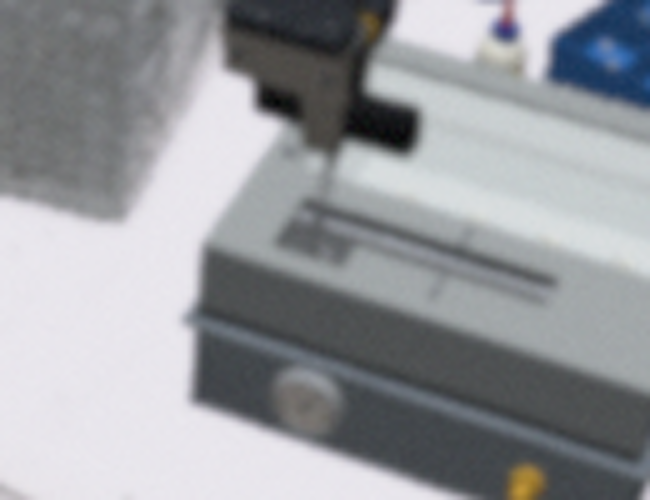

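The shank at (325,190) goes down into the pocket with no contact force. I'll move it under the bar.

Call:
step_arm(deltas=[[[0,0.8,0,0,0,0,1],[0,0.8,0,0,0,0,1],[0,0.4,0,0,0,0,1],[0,0,0,0,0,0,1],[0,0,0,0,0,0,1]]])

```text
clock: 10.55
eef_pos: [558.0, -255.8, 210.2]
ee_rot: [0.539, 0.458, 0.538, -0.458]
wrist_force: [-0.5, 0.1, -2.0]
gripper_width: 17.4
```

```bash
python3 - <<'E'
from h import *
goto([558.1,-255.6,209.5],.161);print(pose()[0]["wrist_force"])
E
```

```text
tool shift cm [ 0.07  0.01 -0.02] rotvec [ 0.0007  0.0004 -0.0011] pos [ 558.  -255.8  210.2] world d [ 0.1  0.2 -0.7]
[-0.51887079  0.07902191 -1.99573131]
```

Call:
step_arm(deltas=[[[0,0,0,0,0,0,1],[0,0,0.8,0,0,0,1],[0,0,1.2,0,0,0,1],[0,0,0.8,0,0,0,1],[0,0,0,0,0,0,1],[0,0,0,0,0,0,1]]])

```text
clock: 11.15
eef_pos: [562.4, -286.9, 210.2]
ee_rot: [0.539, 0.458, 0.538, -0.458]
wrist_force: [0.3, -0.1, -1.5]
gripper_width: 17.3
```

```bash
python3 - <<'E'
from h import *
goto([569.3,-324.7,210],.161);print(pose()[0]["wrist_force"])
E
```

```text
tool shift cm [0.03 0.07 3.84] rotvec [-0.0001  0.0008 -0.0008] pos [ 562.4 -286.9  210.2] world d [  6.9 -37.8  -0.2]
[ 0.2897633  -0.14526372 -1.47113586]
```

Call:
step_arm(deltas=[[[0,0.07,0.8,0,0,0,1],[0,0,1.2,0,0,0,1],[0,0,1.2,0,0,0,1],[0,0,0.4,0,0,0,1],[0,0,0,0,0,0,1],[0,0,0,0,0,0,1]]])

```text
clock: 11.75
eef_pos: [569.3, -325.9, 210.0]
ee_rot: [0.539, 0.458, 0.538, -0.458]
wrist_force: [-0.8, 0.0, -1.1]
gripper_width: 17.5
```

```bash
python3 - <<'E'
from h import *
goto([569.3,-324.2,219],.161);print(pose()[0]["wrist_force"])
p,d=manip.capture("scene");c=p[180:280,270:400]
cv2.imwrite("pics/s7.png",cv2.resize(c[:,:,::-1],None,fx=5,fy=5,interpolation=cv2.INTER_CUBIC))
E
```

```text
tool shift cm [-0.9   0.03 -0.17] rotvec [-0.0007  0.0006 -0.0006] pos [ 569.3 -325.9  210. ] world d [-0.   1.7  9. ]
[-0.81163141  0.01585568 -1.1390145 ]
```

View pics/s7.png

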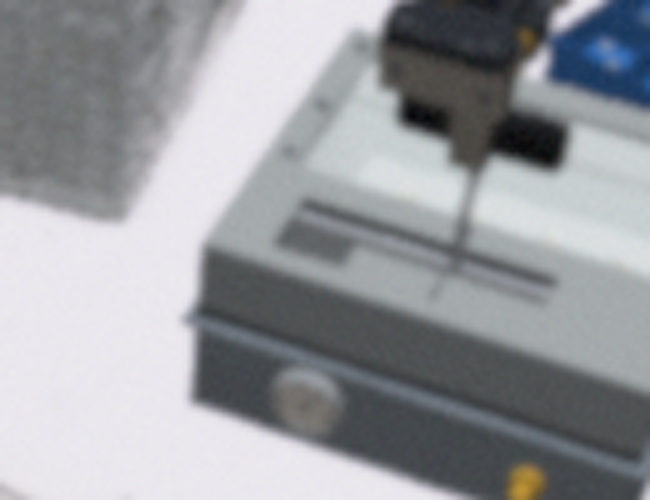

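The shank meets the bar at about (455,262), on the centre-mark line that runs (437,288)–(468,232). I'll take up the slack gently.

Call:
step_arm(deltas=[[[0,0.03,-0.15,0,0,0,1],[-0.4,0,0,0,0,0,1],[-0.3,0,0,0,0,0,1],[0,0,0,0,0,0,1],[0,0,0,0,0,0,1]]])

```text
clock: 12.3
eef_pos: [569.4, -323.0, 218.1]
ee_rot: [0.539, 0.458, 0.538, -0.458]
wrist_force: [-0.3, 0.1, -1.3]
gripper_width: 17.5
```

```bash
python3 - <<'E'
from h import *
goto([569.3,-324.5,219],.161);print(pose()[0]["wrist_force"])
E
```

```text
tool shift cm [-0.09 -0.04  0.15] rotvec [ 0.0006  0.0006 -0.0009] pos [ 569.4 -323.   218.1] world d [-0.1 -1.5  0.9]
[-0.31816575  0.14271    -1.33980781]
```

Grip to 60 N and pull in small steps.

Call:
step_arm(deltas=[[[0,0,0.1,0,0,0,1],[-0.15,0,0,0,0,0,1],[-0.2,0,0,0,0,0,1]]], newtons=60)

```text
clock: 12.6
eef_pos: [569.4, -323.7, 220.3]
ee_rot: [0.539, 0.458, 0.539, -0.458]
wrist_force: [4.2, -1.1, -16.3]
gripper_width: 17.8
```

Call:
step_arm(deltas=[[[-0.2,0,0,0,0,0,1],[-0.2,0,0,0,0,0,1]]])

```text
clock: 12.8
eef_pos: [569.3, -323.5, 221.1]
ee_rot: [0.538, 0.458, 0.539, -0.458]
wrist_force: [5.7, -3.7, -21.4]
gripper_width: 17.7
```

Call:
step_arm(deltas=[[[-0.2,0,0,0,0,0,1],[-0.2,0,0,0,0,0,1]]])

```text
clock: 13.0
eef_pos: [569.4, -323.5, 221.3]
ee_rot: [0.538, 0.458, 0.54, -0.458]
wrist_force: [5.9, -2.9, -21.0]
gripper_width: 17.3
```

Call:
step_arm(deltas=[[[-0.2,0,0,0,0,0,1],[-0.2,0,0,0,0,0,1]]])

```text
clock: 13.2
eef_pos: [569.5, -323.6, 221.4]
ee_rot: [0.537, 0.458, 0.54, -0.458]
wrist_force: [6.3, -2.9, -21.4]
gripper_width: 17.6
```

Call:
step_arm(deltas=[[[-0.28,0.05,0,0,0,0,1],[-0.28,0.05,0,0,0,0,1]]])

```text
clock: 13.4
eef_pos: [570.6, -323.7, 223.9]
ee_rot: [0.537, 0.458, 0.541, -0.458]
wrist_force: [3.1, -2.7, -12.4]
gripper_width: 17.5
```

```bash
python3 - <<'E'
from h import *
goto([569.3,-324.5,234],.161);print(pose()[0]["wrist_force"],pose()[0]["moment"])
E
```

```text
tool shift cm [-1.01 -0.14  0.06] rotvec [ 0.0004 -0.0039  0.0039] pos [ 570.6 -323.7  223.9] world d [-1.3 -0.8 10.1]
[  3.10339238  -2.6597633  -12.38004969] [-0.63774727 -1.09901064 -0.02917965]
```

Call:
step_arm(deltas=[[[-0.2,0.03,0,0,-0.002,0.002,1],[-0.2,0.03,0,0,0,0,1]]])

```text
clock: 13.6
eef_pos: [571.2, -323.6, 227.3]
ee_rot: [0.538, 0.458, 0.54, -0.458]
wrist_force: [2.5, -0.8, -11.5]
gripper_width: 17.7
```

Call:
step_arm(deltas=[[[-0.2,0.03,0,0,-0.002,0.002,1],[-0.2,0.03,0,0,0,0,1],[0,0,0,0,0,0,1]]])

```text
clock: 13.9
eef_pos: [572.4, -323.4, 232.4]
ee_rot: [0.539, 0.458, 0.538, -0.458]
wrist_force: [2.0, 0.1, -5.9]
gripper_width: 17.0
```

```bash
python3 - <<'E'
from h import *
goto([573,-324.2,234],.161);print(pose()[0]["wrist_force"],pose()[0]["moment"])
p,d=manip.capture("scene");c=p[180:280,270:400]
cv2.imwrite("pics/s8.png",cv2.resize(c[:,:,::-1],None,fx=5,fy=5,interpolation=cv2.INTER_CUBIC))
E
```

```text
tool shift cm [-0.16  0.05  0.09] rotvec [ 0.0004  0.0001 -0.0012] pos [ 572.4 -323.4  232.4] world d [ 0.6 -0.8  1.6]
[ 1.98307077  0.10337335 -5.93691703] [-0.18563088 -0.75043479 -0.00224035]
```

View pics/s8.png

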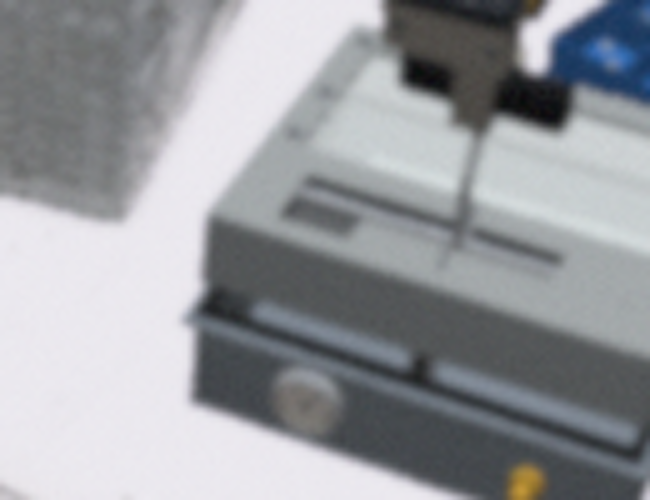

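The lid is open: its front-left corner rose from (205,243) to (208,215) and a clear gap shows. I'll nudge it to the target, then verify.

Call:
step_arm(deltas=[[[-0.12,0.06,0.05,0,0,0,1],[0,0,0,0,0,0,1],[0,0,0,0,0,0,1],[0,0,0,0,0,0,1],[0,0,0,0,0,0,1],[0,0,0,0,0,0,1]]])

```text
clock: 14.55
eef_pos: [572.9, -323.4, 234.4]
ee_rot: [0.539, 0.459, 0.538, -0.458]
wrist_force: [2.8, -0.6, -6.7]
gripper_width: 17.4
```

```bash
python3 - <<'E'
from h import *
goto([573,-324.2,234],.161);s,c,R=pose();print(s["wrist_force"],s["clock"])
m=manip.camera_model("wrist");p,d=manip.capture("wrist");cv2.imwrite("pics/w9.png",p[:,:,::-1])
P,u,v=cloud(m,d)
T=R.inv().apply((P-c).reshape(-1,3)).reshape(P.shape)
k=(p.max(2)<60)&(abs(T[...,1])<8)&(T[...,0]>-20)&(T[...,0]<0)&(T[...,2]<-15);print("grip top",np.median(T[k],0),T[k][:,2].min())
y=.161;o=np.array([623.6,-315.9,0]);B=(P-o)@np.array([[np.cos(y),-np.sin(y),0],[np.sin(y),np.cos(y),0],[0,0,1]])
k=(B[...,2]>118)&(B[...,2]<155)&(B[...,1]>95)&(B[...,1]<122)&(B[...,0]>-108)&(B[...,0]<100)&(d>0)
X=B[k];a=np.polyfit(X[:,0],X[:,2],1);print(k.sum(),"tilt",-np.arctan(a[0]),"z at -112:",np.polyval(a,-112))
p,d=manip.capture("scene");m=manip.camera_model("scene");P,u,v=cloud(m,d);B=(P-o)@np.array([[np.cos(y),-np.sin(y),0],[np.sin(y),np.cos(y),0],[0,0,1]])
k=(B[...,2]>118)&(B[...,2]<155)&(B[...,1]>95)&(B[...,1]<122)&(B[...,0]>-108)&(B[...,0]<100)&(d>0)
X=B[k];a=np.polyfit(X[:,0],X[:,2],1);print(k.sum(),"tilt",-np.arctan(a[0]),"z at -112:",np.polyval(a,-112))
cv2.imwrite("pics/s9.png",cv2.resize(p[150:330,240:450,::-1],None,fx=3.5,fy=3,interpolation=cv2.INTER_CUBIC))
E
```

```text
tool shift cm [ 0.04 -0.    0.08] rotvec [ 0.0003 -0.0004 -0.0013] pos [ 572.9 -323.4  234.4] world d [ 0.1 -0.8 -0.4]
[ 2.77788621 -0.57505671 -6.67758469] 14.55
grip top [-13.19577299  -0.14769938 -31.43890566] -44.53868304213884
9883 tilt 0.09497736766903622 z at -112: 145.1930599527893
444 tilt 0.07518491800074424 z at -112: 144.22309388388896
```

View pics/s9.png

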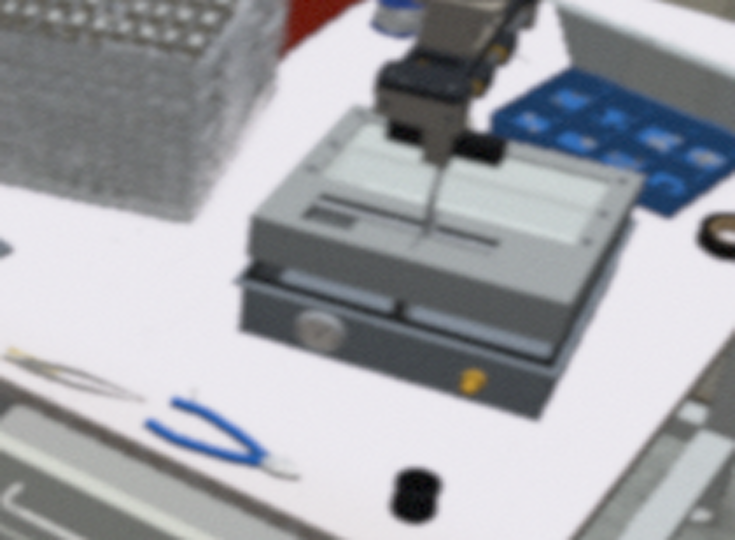

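View pics/w9.png

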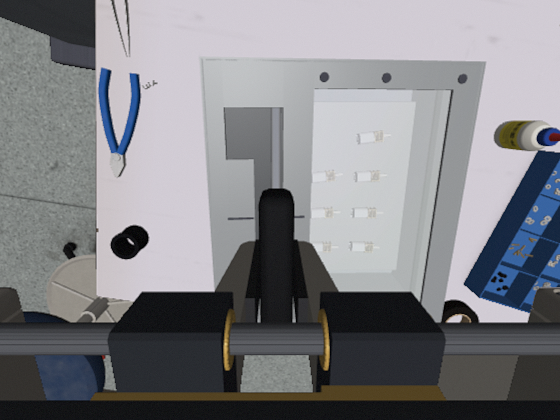

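Scene and wrist views both show the lid held about 20 mm open and the bystanders unmoved. The mark line shows at (240,218) in the wrist view. I'll check the hook's y-offset from it.

```bash
python3 - <<'E'
from h import *
m=manip.camera_model("wrist");s,c,R=pose()
y=.161;o=np.array([623.6,-315.9,0]);M=np.array([[np.cos(y),-np.sin(y),0],[np.sin(y),np.cos(y),0],[0,0,1]])
for u,v,z in[(232,218,141),(248,218,140),(293,217,137)]: print(((ray(m,u,v,z)-o)@M).round(1))
print("hook",((c-o)@M).round(1), s["clock"],s["wrist_force"],np.abs(s["qvel"]).max())
E
```

```text
[-8.89e+01 -1.00e-01  1.41e+02]
[-75.3  -0.4 140. ]
[-36.4  -0.4 137. ]
hook [-51.2   0.8 234.4] 14.65 [ 2.59172829 -0.604953   -7.25162691] 0.0012138098071918222
```

```bash
python3 -c "
from plant import manip
print(manip.sign_off());s=manip.get_state();print(s['clock'],s['eef_pos'],s['wrist_force'],s['gripper_width'])"
```

```text
the job is handed in; nothing more can be done
None
the job is handed in; nothing more can be done
```

I took the hook from its stand and let it down into the wide pocket. I then hooked it under the bar and slid it to the centre mark with the lid shut. Pulling straight up in roughly 2–3 mm steps, the seal let go at about 20 N. I handed the job in at about 14.7 s, still holding the lid with the 60 N grip setting.

**Last checks**
- **Lid opening:** about 0.088 rad from the hook's rise. The wrist camera's depth gave 0.095 and the scene camera's 0.075, all inside 0.052–0.134. That is about 20 mm at the front edge. The two cameras disagree because they are noisy.
- **Hook position:** about 1 mm from the centre mark, with no sign of slipping or tilting in the fingers.
- **Load and motion:** the wrist carried 5–6 N net of the hook's weight, and the arm was still.
- **Bystanders:** the tweezers, cutters and loupe looked unmoved in the last pictures. The dish and the motor were out of view there, but the arm never went near them after the hook was lifted.

A sideways force of about 6 N built up on the hook while the seal was still holding. I followed the bar a few millimetres towards the hinge as the lid rose, and it fell to about 2.6 N. No verdict was reported at hand-in, and the final state could not be read afterwards.

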